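# Load the pen case in the pantograph engraver and lower the diamond

### The arm

A 7-joint arm with a two-finger parallel gripper is mounted at the origin on the work surface. World frame = base frame: x ahead of the robot, y to its left, z up, the work surface at z = 0. Lengths are in m, angles in rad, forces in N, time in s.
With the tool pointing down it reaches from about 0.35 to 0.9 m from the base axis. Payload 8.1 kg.
Tool frame: the origin (TCP) lies at the very end of the fingers, on their centre line; the grasp point (between the pads) lies 19 mm behind it (grip_point_offset is the z of the grasp point in the tool frame, in m); z points along the fingers, y is the line along which they close (so a half turn about z gives the same grasp; the last joint's range is limited). The gripper opens to 92 mm and grips with 3 to 60 N. Pads are 19 mm wide; open, the fingers measure 130 mm over their backs; the gripper's body (75 mm by 190 mm) begins 47 mm behind the grasp point.
Start: joints at [-1.441, 0.434, 0.025, 1.573, -0.012, 1.134, -0.075], TCP at [0.144, 0.608, 0.227] pointing down, gripper open.
Joint ranges: [-2.62, 2.62], [-0.44, 2.09], [-1.27, 1.32], [0.08, 2.57], [-1.32, 4.46], [0.12, 2], [-2.74, 2.74]. Speed limits (rad/s): [2.22, 2.22, 3.01, 3.01, 3.14, 3.14, 3.14].

### API

Orientations are given as a rotation vector (axis times angle).
In Python, from workcell import * gives the robot as it stands.
- The arm moves only by the shell command python3 -m inch 'ROWS' [FORCE]. ROWS is JSON, a list of rows, each a list of 5 numbers: the opening, from -1 (shut) to 1 (fully open), then the shift along the tool's x, y, z as a fraction of full scale, then the turn about the tool's z as a fraction of full scale. In form: [[grip, x, y, z, spin], ...]. A call has 1 to 8 rows; each row shifts and turns the commanded pose from where the row before left it, along the tool's axes as they then stand; what a row does not reach is not made up. Full scale, the value 1, is 0.3 m for a shift and 30 degrees for a turn. A row lasts 1/10 s, in which the tool goes at most 50 mm and 8.59 degrees, less where a joint would pass 70% of its speed; a pose out of reach is approached as far as the arm can. A call with a number of a shift or a turn outside -1 to 1 is refused whole. A call with a gripper value outside its range is refused whole. The fingers move at their own pace and stop on an object; FORCE is the grip in N (left out, the last holds). Time passes only in rows, so rows that do not move let the fingers close. It gives the time, the measured TCP pose, the force, the opening and the grip force at its end, in the units of the state.
- observe(): the state, without advancing time (a new reading comes with each control period).
- camera(name): name is "side" or "top" or "wrist"; returns a dict with "frame" (400x640x3 uint8, red, green, blue), "range_z" (400x640 float32, m along the optical axis (not along the pixel's ray), 0 where there is no reading), "fx", "fy", "cx", "cy" (pixels), "R" (3x3) and "t" (3): a world point X has camera coordinates R X + t; the wrist camera has in their place "mount" (4x4, takes a point from camera to tool coordinates, whose origin is the TCP and whose axes are the flange's). Camera axes: x right, y down, z forward; pixel columns grow to the right and rows downward; lengths in m; the calibration is good to about 2 mm. A picture is of the moment at which its call begins: read the wrist's pose just before it.
- sign_off(): hands the job in; it is judged then, once.
Trained networks look in the newest picture that a camera, given by its name, has taken for a name from the list of things; names that differ only in an ending like _2 or _b are one class to them, and where a whole thing is asked for, a point or a joint stands for the part that bears it (a point fixed in the world has none). Each returns a list of dicts, best first, with "confidence" (0 to 1); they miss things now and then, are a little off and sometimes report something else, mostly with a low value. They report only what shows in the picture. A call takes as long as a camera call. They do not tell look-alikes from the thing itself.
- boxes_of(name, camera): "bbox" ([left, top, width, height] in pixels, round what is visible of it).
- silhouettes(name, camera): "mask" (400x640 bool, what is visible of it) and "bbox" ([left, top, width, height] in pixels, round what is visible of it).
- spot_point(name, camera): "point" ([row, column] in pixels: a listed point, or the origin of a listed thing).
The state is a dict: "clock": time; "joints": joint angles; "joint_velocities": joint speeds; "joint_efforts": joint torques, N m; "eef_pos": TCP position; "ee_rot": TCP orientation; "contact_force": force on the tool from outside, world axes, zero at the start; "wrist_torque": the same for the moment, N m; "width": opening from 0.0 (shut) to 1.0 (fully open); "grasp_force": force on a finger pad.
Only numpy, scipy, OpenCV 4.12 (cv2) and the standard library are available. Lean on these libraries where they do the work, as an engineer would, in place of code of your own. Each camera call takes 0.05 s, during which the arm holds its last target. There are 200 camera calls.

### The job

Set the aluminium pen case up for engraving: lay it lengthwise on the engraver's work table, still lid side up, pushed fully home against both the side fence and the end stop under the raised head. Then swing the lift lever on the head gently all the way down, to touch the diamond off on the lid, and leave it resting there; the case must not be moved while the diamond touches it. Leave the other things on the bench where they are.

Things in the scene. Friction and masses are not known exactly. Their poses are not given: they have to be found in the camera images.
- engraver: Bench pantograph engraver, fixed, its arms locked, grey base 310 x 370 mm, 32 high. Origin on the bench straight below the diamond; z up, x from its front (robot side) to its back, y to its left; yaw within 0.2 rad of the world. All x, y, z below are in this frame, mm. Steel work table: top z 60, x -135 to 65, y -50 to 50; a small knob at its left, x -90, y 50 to 84, no higher than z 63.
- home (a point): On the work table top at x -30, y 0, z 60: where the pen case's origin lies when it is home against fence and stop. Axes as the engraver's. The home case covers x -110 to 50, y -28 to 28; the diamond meets it at x 0, y 0.
- fence (a point): Foot of the side fence's face, x -35, y -28, z 60. The fence is a dark steel bar on the right of the work table, x -110 to 40, y -42 to -28, only 8 high (top z 68): fingers that hold the case higher than that pass over it.
- end_stop (a point): Foot of the end stop's face, x 50, y 0, z 60: a dark steel block across the back of the work table, y -25 to 25, 14 high, 12 thick.
- head (a point): Middle of the head, x 0, y 0, z 149: grey block 38 x 38, z 126 to 172, with the spindle through it, topped at z 210. Nothing is overhead above the work table in front of x -20 and left of y -50, so the case goes in from the front, under the raised diamond.
- tracer (a point): Top of the tracer's black knob, x -100, y -160, z 229, over the copy table (y below -107, top z 62). Pantograph bars at z 170 to 195 join it to x 127, y -80, thence to the pivot post (28 thick, top z 210) at x 100, y 160; two more join the head to x 14, y -120 and to x 114, y 40. All stay behind or to the right of the head.
- pen_case: Closed aluminium pen case, one rigid piece, 160 long (x), 56 wide (y), 22 high, 0.11 to 0.22 kg. Origin at the centre of its underside. Starts flat on the bench, lid up, left of the engraver, long axis roughly along world y. Either end may go to the stop. Hold it 35 to 55 mm off its middle, nearer the robot when home, to keep the gripper clear of the head, or push it in from its near end.
- lift_lever (a joint): Lift lever on the left face of the head, hinged about the engraver's x axis. 0 = fully raised (points left, 0.65 rad above level), 1.0 = fully lowered (0.35 rad below level); starts at 0 to 0.2. Stiff: stays where it is left, takes 2 to 4 N at its grip. Each 0.1 rad lowers the diamond 2 mm; at 0.85 it meets the lid and then its spring gives, pressing with 1 to 2 N.
- lever_pivot (a point): Hinge centre of the lift lever: engraver x 0, y 26, z 150.
- lever_grip (a point): Middle of the lever's black round grip, 85 mm from the hinge centre; the grip is 16 mm thick and spans 60 to 110 mm from the hinge. Free from above and below.
- diamond: Spring-loaded diamond point under the spindle, a steel pin 5 mm thick. The origin is not on it: the tip is 99 mm straight above the origin. Tip at z 99 with the lever at 0, on the lid at z 82. Moved only by the lever.
- round_box: Bystander: round steel trinket box, 72 across, 34 high, origin under its centre. It and the pen case swap places at random, about 130 mm apart.
- mallet: Bystander: nylon-faced mallet lying flat, wooden handle 250 long along its x, head 98 wide at x +120, 32 high; origin on the bench mid-handle.
- ring_clamp: Bystander: wooden ring clamp lying flat, 120 x 30 x 22, origin under its centre.
There are look-alikes about, which are no part of the job. There is more than one size of the pen_case; the one meant has the size given above.

How it is judged:
By the outcome, as a careful person would: the job done as asked, in the order asked, and still so for the second after the job is handed in, with the robot touching nothing.
It also fails if it takes over 58 s, if anything falls off the work surface, if the arm or the gripper's body presses on something with over 40 N, if the wrist force passes 120 N, or if a joint passes its speed limit or range.

## Working session

There is one attempt and no reset: what is moved stays moved. The work goes in short steps, Python scripts to look and compute and a shell command to move; the robot and the scene stay as the last step left them, time stands still between calls to the robot, and variables do not carry over. Pictures are saved under pics/ and viewed, at most 12 in all, crops included, and the job is handed in when it is done.

```bash
ls; mkdir -p pics; cat > h.py <<'E'
from workcell import *
import numpy as np, cv2
from scipy.spatial.transform import Rotation as Ro
def unproj(c,r,col,z=None):
    ray=np.array([(col-c['cx'])/c['fx'],(r-c['cy'])/c['fy'],1.0])
    R=np.array(c['R']);t=np.array(c['t'])
    if z is None:
        return R.T@(ray*c['range_z'][int(r),int(col)]-t)
    o=-R.T@t; d=R.T@ray
    return o+d*(z-o[2])/d[2]
def cloud(c,m):
    v,u=np.nonzero(m&(c['range_z']>0)); Z=c['range_z'][v,u]
    P=np.c_[(u-c['cx'])/c['fx']*Z,(v-c['cy'])/c['fy']*Z,Z]
    return (P-np.array(c['t']))@np.array(c['R'])
E
python3 - <<'E'
from h import *
s=observe();print({k:np.round(v,3) for k,v in s.items()})
for n in ['top','side']:
    c=camera(n);cv2.imwrite(f'pics/{n}0.png',c['frame'][:,:,::-1])
    np.savez(f'{n}0.npz',**c)
    for o in ['pen_case','round_box','mallet','ring_clamp','engraver']:
        for b in silhouettes(o,n):
            P=cloud(c,b['mask'])
            print(n,o,round(b['confidence'],2),np.round(b['bbox']),np.round(np.median(P,0),3) if len(P) else '')
    for o in ['home','fence','end_stop','head','tracer','lever_pivot','lever_grip','engraver']:
        for b in spot_point(o,n)[:2]: print(n,o,round(b['confidence'],2),np.round(b['point'],1))
E
```

```text
pics
{'clock': np.float64(0.0), 'joints': array([-1.441,  0.435,  0.025,  1.574, -0.012,  1.134, -0.075]), 'joint_velocities': array([ 0.001,  0.   ,  0.001,  0.   , -0.   ,  0.   , -0.   ]), 'joint_efforts': array([ 0.0000e+00, -6.6784e+01,  9.8600e-01, -3.1446e+01, -6.0000e-02,
        4.3000e-02,  0.0000e+00]), 'eef_pos': array([0.144, 0.608, 0.226]), 'ee_rot': array([ 3.65e-01,  3.12e+00, -2.00e-03]), 'contact_force': array([-0.207, -0.176,  0.116]), 'wrist_torque': array([ 0.018, -0.017,  0.007]), 'grasp_force': np.float64(0.0), 'width': np.float64(0.998)}
top pen_case 0.69 [256. 184.  21.  50.] [0.456 0.303 0.022]
top pen_case 0.69 [232. 251.  33.  70.] [0.225 0.363 0.03 ]
top pen_case 0.61 [292. 211.  64.  63.] [0.363 0.12  0.03 ]
top pen_case 0.35 [326.  85. 162. 115.] [ 0.651 -0.177  0.045]
top round_box 0.86 [256. 154.  25.  23.] [0.606 0.29  0.031]
top mallet 0.61 [171. 189.  33.  82.] [0.458 0.542 0.024]
top ring_clamp 0.72 [196. 128.  35.  25.] [0.69  0.473 0.022]
top engraver 0.64 [324.  90. 167. 109.] [ 0.651 -0.177  0.045]
top home 0.65 [155.2 393.4]
top fence 0.77 [1
[... 439 characters left out ...]
62 [322. 196. 157. 198.] [ 0.648 -0.254  0.04 ]
side pen_case 0.56 [292. 206.  44.  14.] [0.458 0.285 0.02 ]
side round_box 0.72 [351. 208.  16.  14.] [0.605 0.273 0.028]
side mallet 0.7 [328. 198. 149. 199.] [ 0.65  -0.25   0.035]
side mallet 0.65 [266. 168.  70.  22.] [0.436 0.537 0.018]
side ring_clamp 0.76 [368. 180.  15.  16.] [0.687 0.461 0.02 ]
side engraver 0.84 [326. 196. 152. 199.] [ 0.649 -0.251  0.037]
side home 0.57 [280.1 377. ]
side fence 0.92 [284.9 377.8]
side end_stop 0.7 [279.2 407.3]
side head 0.69 [251.5 393.7]
side head 0.69 [214.  315.3]
side tracer 0.79 [266.8 358.8]
side lever_pivot 0.68 [243.8 393.2]
side lever_grip 0.5 [216.7 388.8]
side engraver 0.59 [297.2 387.5]
```

View pics/top0.png

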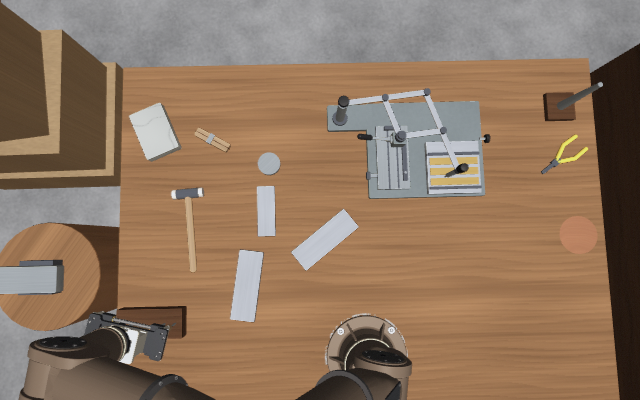

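View pics/side0.png

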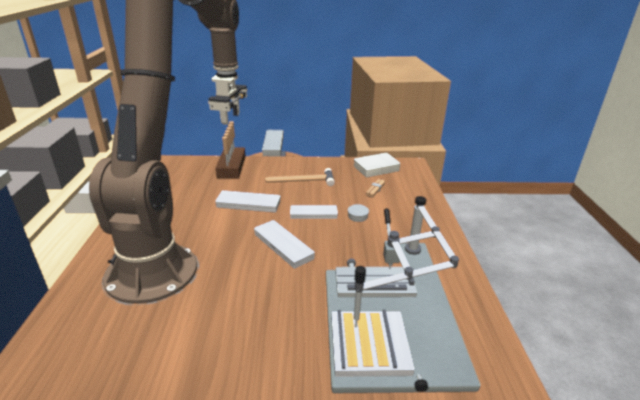

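```bash
cat > a.py <<'E'
from h import *
from scipy.optimize import least_squares
import math
C={n:dict(np.load(f'{n}0.npz')) for n in ['top','side']}
c=C['top']
P=cloud(c,np.ones((400,640),bool));
v,u=np.nonzero(c['range_z']>0)
H=np.zeros((400,640));H[v,u]=P[:,2]
for (cu,cv) in [(265,211),(247,286),(325,239)]:
    h=np.median(H[cv-4:cv+5,cu-4:cu+5])
    m=((np.abs(H-h)<0.006)).astype(np.uint8)
    n,l,st,_=cv2.connectedComponentsWithStats(m,connectivity=4)
    m=l==l[cv,cu]; Q=cloud(c,m)[:,:2]
    (x,y),(w,hh),a=cv2.minAreaRect((Q*1000).astype(np.float32))
    print((cu,cv),'h',round(h,4),'c',round(x),round(y),'size',round(w),round(hh),'ang',round(a,1),m.sum())
print('range at case',c['range_z'][211,265],c['fx'])
obs={'top':{'home':(155.2,393.4),'fence':(160.4,400.2),'end_stop':(131.1,391.9),'head':(137.5,401),'tracer':(166.7,464.2),'lever_pivot':(135,386.8)},
'side':{'home':(280.1,377),'fence':(284.9,377.8),'end_stop':(279.2,407.3),'head':(251.5,393.7),'tracer':(266.8,358.8),'lever_pivot':(243.8,393.2)}}
mod={'home':(-30,0,60),'fence':(-35,-28,60),'end_stop':(50,0,60),'head':(0,0,149),'tracer':(-100,-160,229),'lever_pivot':(0,26,150)}
def res(p):
    R=np.array([[math.cos(p[2]),-math.sin(p[2]),0],[math.sin(p[2]),math.cos(p[2]),0],[0,0,1]]);r=[]
    for n,o in obs.items():
        for k,(rr,cc) in o.items():
            X=R@(np.array(mod[k])/1000)+[p[0],p[1],0]; q=C[n]['R']@X+C[n]['t']
            r+=[C[n]['fx']*q[0]/q[2]+C[n]['cx']-cc,C[n]['fy']*q[1]/q[2]+C[n]['cy']-rr]
    return np.array(r)
s=least_squares(res,[0.7,-0.15,0],loss='soft_l1');print(s.x,np.round(s.fun.reshape(-1,4),1))
J=np.linalg.inv(s.jac.T@s.jac);print(np.sqrt(np.diag(J)))
f=c['frame'][170:330,225:365,::-1];cv2.imwrite('pics/crop.png',cv2.resize(f,None,fx=3.7,fy=3.7,interpolation=cv2.INTER_CUBIC))
E
python3 a.py
```

```text
(265, 211) h 0.0227 c 457 303 size 159 56 ang 0.7 850
(247, 286) h 0.0296 c 227 365 size 76 215 ang 81.9 1655
(325, 239) h 0.03 c 363 119 size 75 216 ang 38.2 1592
range at case 1.3426833 422.1180879734816
[ 0.65192091 -0.09812743 -0.02787195] [[-1.4 -0.8  0.8 -4.4]
 [-0.3 -1.7 -3.4  0.7]
 [-1.   1.   2.   3.1]
 [ 0.9 -1.3 -0.8  1.2]
 [ 1.3  0.2 -0.7  0.2]
 [ 0.5  0.5 -1.5  1.3]]
[0.00149238 0.0014941  0.01366428]
```

View pics/crop.png

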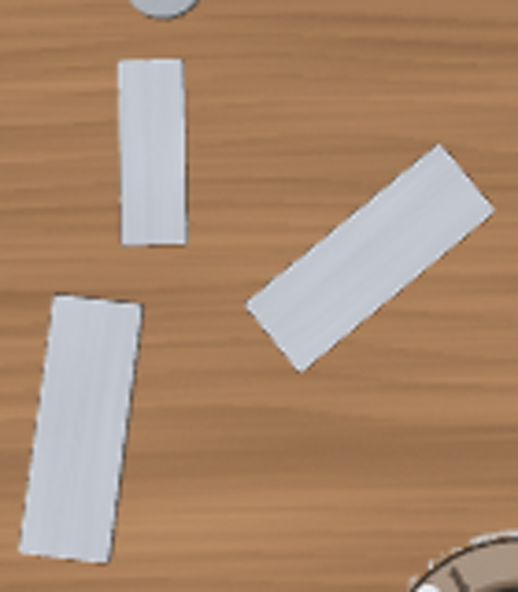

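The candidates for the case are the aluminium plates at (265,211), (247,286) and (325,239), plus a white box at (154,131). They measure 159x56x22, 215x76x30 and 216x75x30 mm, and the white box is too wide. I choose (265,211): it is the only one with the right size and it stands next to the round box. The crop confirms it is the small one, at the upper left. Its long axis lies along world x, not y as the description says, but its size matches.

```bash
python3 -m inch '[[1,0,0,0,-0.235],[1,0,0,0,-0.235],[1,-0.075,-0.085,0,0],[1,-0.075,-0.085,0,0],[1,-0.075,-0.085,0,0],[1,-0.075,-0.085,0,0],[1,-0.075,-0.085,0,0],[1,-0.075,-0.085,0,0]]' 20; python3 -m inch '[[1,-0.075,-0.085,0,0],[1,-0.075,-0.085,0,0],[1,-0.075,-0.085,0,0],[1,-0.075,-0.085,0,0],[1,-0.075,-0.085,0,0],[1,-0.075,-0.085,0,0],[1,0,0,0,0],[1,0,0,0,0]]'
cat >> h.py <<'E'
def wrist():
    s=observe();c=camera('wrist')
    T=np.eye(4);T[:3,:3]=Ro.from_rotvec(s['ee_rot']).as_matrix();T[:3,3]=s['eef_pos']
    M=T@np.array(c['mount']);c['R']=M[:3,:3].T;c['t']=-M[:3,:3].T@M[:3,3];return s,c
def hmap(c):
    v,u=np.nonzero(c['range_z']>0);P=np.full((400,640,3),np.nan);P[v,u]=cloud(c,np.ones((400,640),bool));return P
def yawof(s):
    R=Ro.from_rotvec(s['ee_rot']).as_matrix();return np.degrees(np.arctan2(-R[1,0],-R[0,0])),R[2,2]
E
python3 - <<'E'
from h import *
s,c=wrist();print(s['eef_pos'],yawof(s),s['clock'])
P=hmap(c);np.savez('w1.npz',**c)
z=P[:,:,2]
for lo,hi in [(0.014,0.03)]:
    m=((z>lo)&(z<hi)).astype(np.uint8);n,l,st,ce=cv2.connectedComponentsWithStats(m)
    for i in range(1,n):
        if st[i,4]>800:
            Q=P[l==i];print(st[i],np.median(Q,0),cv2.minAreaRect((Q[:,:2]*1000).astype(np.float32)))
cv2.imwrite('pics/w1.png',c['frame'][:,:,::-1])
E
```

```text
clock: 2.2
eef_pos: [0.2821, 0.4559, 0.2269]
ee_rot: [-0.021, 3.141, 0.001]
contact_force: [1.0, 0.0, 0.1]
width: 0.997
grasp_force: 0.0
clock: 3.0
eef_pos: [0.4186, 0.3053, 0.2268]
ee_rot: [-0.018, 3.141, 0.0]
contact_force: [-0.0, -0.2, -1.0]
width: 1.003
grasp_force: 0.0
[0.41863854 0.30528382 0.22682344] (np.float64(0.6400560882545752), np.float64(-0.9999999526378174)) 3.0
[ 328    0   95  100 4846] [0.28957538 0.35717471 0.02925207] ((288.58050537109375, 357.63616943359375), (76.2724838256836, 88.72301483154297), 81.97779083251953)
[   41    19   203   190 10566] [0.35630052 0.13137906 0.02928486] ((362.42352294921875, 120.94761657714844), (76.78285217285156, 216.04818725585938), 38.30634689331055)
[ 484   28   93  244 5588] [0.39521844 0.54073929 0.02207066] ((400.35809326171875, 524.899169921875), (250.18161010742188, 100.02713012695312), 14.088689804077148)
[ 291  136   53  137 6776] [0.44793862 0.30506675 0.02208916] ((455.54547119140625, 305.13775634765625), (158.59066772460938, 56.59593963623047), 0.507739782333374)
```

View pics/w1.png

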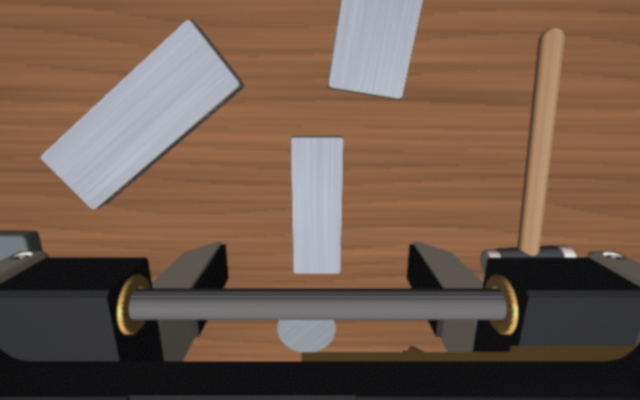

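The view shows the case at (317,205), centred between the fingers. The measured centre is (0.4555, 0.305), yaw 0.5°. I'll grasp it 42 mm nearer the robot than its middle.

```bash
python3 -m inch '[[1,0.017,0,0.1,0],[1,0,0,0.12,0],[1,0,0,0.12,0],[1,0,0,0.12,0],[1,0,0,0.12,0],[1,0,0,0.09,0],[1,0,0,0.05,0],[1,0,0,0,0]]' 55; python3 -m inch '[[-1,0,0,0,0],[-1,0,0,0,0],[-1,0,0,0,0],[-1,0,0,0,0],[-1,0,0,0,0],[-1,0,0,0,0],[-1,0,0,0,0],[-1,0,0,0,0]]'
```

```text
clock: 3.85
eef_pos: [0.411, 0.306, 0.0088]
ee_rot: [0.024, -3.138, 0.003]
contact_force: [-0.2, -0.9, 0.0]
width: 0.997
grasp_force: 0.0
clock: 4.65
eef_pos: [0.4134, 0.3058, 0.0112]
ee_rot: [-0.02, 3.141, 0.001]
contact_force: [-0.8, -1.0, 6.8]
width: 0.599
grasp_force: 55.0
```

```bash
python3 -m inch '[[-1,0,0,-0.04,0],[-1,0,0,-0.1,0],[-1,0,0,-0.12,0],[-1,0,0,-0.12,0],[-1,0,0,-0.12,0],[-1,0,0,0,0]]'
cat > b.py <<'E'
from h import *
c=dict(np.load('top0.npz'));P=hmap(c)
z=P[:,:,2];reg=(P[:,:,1]<0.05)&(P[:,:,1]>-0.4)&(P[:,:,0]>0.45)&(P[:,:,0]<0.9)
th=-0.028;O=np.array([0.652,-0.098])
E=(P[:,:,:2]-O)@np.array([[np.cos(th),-np.sin(th)],[np.sin(th),np.cos(th)]])
ex,ey=E[:,:,0]*1000,E[:,:,1]*1000
def line(m,along,val,fn,name):
    a,b=along[m],val[m];bins=np.arange(np.floor(a.min()/5)*5,a.max(),5);X=[];Y=[]
    for k in bins:
        q=(a>=k)&(a<k+5)
        if q.sum()>1: X.append(k+2.5);Y.append(fn(b[q]))
    X=np.array(X);Y=np.array(Y);g=np.ones(len(X),bool)
    for _ in range(5):
        p=np.polyfit(X[g],Y[g],1);r=Y-np.polyval(p,X);g=np.abs(r)<max(1.5,1.5*np.median(abs(r[g])))
    print(name,'slope',round(p[0],4),'at0',round(p[1],1),'n',g.sum(),len(X),'sd',round(r[g].std(),2))
base=reg&(abs(z-.032)<.006); tab=reg&(abs(z-.060)<.004)
line(base&(ey<30)&(ex<-60),ey,ex,np.min,'base front x(y)')
line(base&(ex<80)&(ey<-140),ex,ey,np.min,'base right y(x)')
line(tab&(ex<-100)&(abs(ey)<60),ey,ex,np.min,'table front x(y) exp -135')
line(tab&(ex<-20)&(ey>0)&(ey<58),ex,ey,np.max,'table left y(x) exp 50')
fe=reg&(abs(z-.068)<.004)&(ex>-115)&(ex<-25)&(ey<-20)&(ey>-48)
print('fence px',fe.sum(),ex[fe].min(),np.median(ey[fe]))
line(fe,ex,ey,np.max,'fence face y(x) exp -28');line(fe,ex,ey,np.min,'fence back exp -42')
st=reg&(abs(z-.074)<.005)&(ex>30)&(ex<80)&(abs(ey)<35)
if st.sum(): print('stop',st.sum(),np.percentile(ex[st],[0,50,100]),np.percentile(ey[st],[0,50,100]))
hd=reg&(abs(z-.172)<.01)&(abs(ex)<30)&(abs(ey)<30);print('head',hd.sum(),ex[hd].min(),ex[hd].max(),ey[hd].min(),ey[hd].max())
E
python3 b.py
python3 - <<'E'
from h import *
c=camera('top');f=c['frame'][80:220,310:500,::-1];np.savez('top1.npz',**c)
cv2.imwrite('pics/t1.png',cv2.resize(f,None,fx=4,fy=4,interpolation=cv2.INTER_CUBIC))
E
```

```text
clock: 5.25
eef_pos: [0.4152, 0.3073, 0.1658]
ee_rot: [-0.02, 3.136, 0.009]
contact_force: [-0.1, 0.6, -1.8]
width: 0.606
grasp_force: 55.0
base front x(y) slope -0.0315 at0 -161.2 n 56 65 sd 0.71
base right y(x) slope 0.029 at0 -292.6 n 26 48 sd 0.92
table front x(y) exp -135 slope -0.0026 at0 -135.8 n 17 20 sd 0.26
table left y(x) exp 50 slope 0.0296 at0 48.8 n 19 24 sd 0.7
fence px 131 -114.32346392421746 -37.52532512729326
fence face y(x) exp -28 slope 0.0284 at0 -29.3 n 11 18 sd 0.8
fence back exp -42 slope 0.0443 at0 -40.1 n 14 18 sd 0.71
stop 43 [46.82580027 52.70041023 60.77452797] [-24.44708158  10.28756188  26.13002543]
head 113 -22.162963127686737 28.285057310867877 -17.859560786198806 24.750229996942917
```

View pics/t1.png

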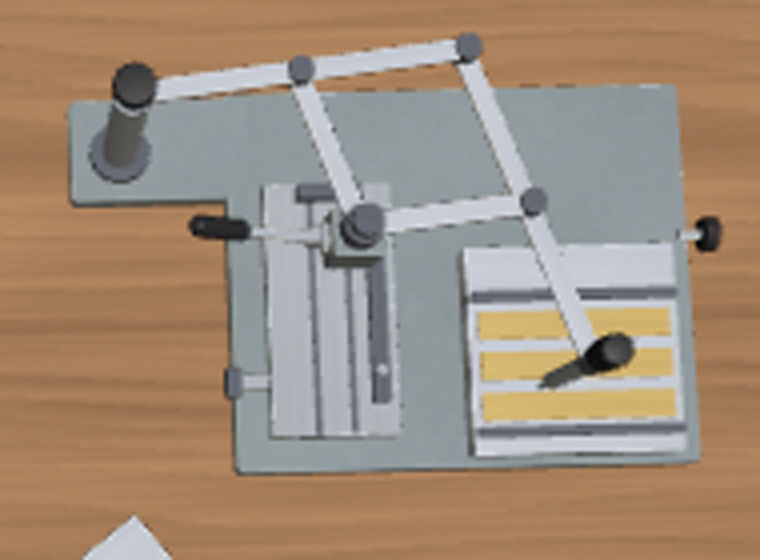

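```bash
sed -i 's/th=-0.028/th=0.002/' b.py; python3 b.py
```

```text
base front x(y) slope -0.0015 at0 -161.1 n 57 64 sd 0.7
base right y(x) slope -0.0081 at0 -293.2 n 25 49 sd 0.73
table front x(y) exp -135 slope 0.0251 at0 -135.9 n 17 20 sd 0.25
table left y(x) exp 50 slope 0.0038 at0 48.9 n 20 24 sd 0.71
fence px 131 -112.80759438833178 -34.924592125359865
fence face y(x) exp -28 slope 0.005 at0 -28.6 n 9 18 sd 0.6
fence back exp -42 slope 0.0112 at0 -40.4 n 13 18 sd 0.77
stop 43 [46.95093684 52.73773549 60.11736022] [-26.08475127   8.84505942  24.50759692]
head 113 -22.009509280291685 28.59748681893135 -17.657960033729342 25.003879698723267
```

```bash
python3 -m inch '[[-1,0.007,-0.1,0,0.017],[-1,0.007,-0.132,0,0],[-1,0.007,-0.132,0,0],[-1,0.007,-0.132,0,0],[-1,0.007,-0.132,0,0],[-1,0.007,-0.132,0,0],[-1,0.007,-0.132,0,0],[-1,0.007,-0.132,0,0]]';python3 -m inch '[[-1,0.007,-0.132,0,0],[-1,0.007,-0.132,0.05,0],[-1,0,-0.03,0.1,0],[-1,0,0,0.07,0],[-1,0,0,0,0],[-1,0,0,0,0]]'; python3 -c "
from h import *
s=observe();print(yawof(s),s['joints'])
s,c=wrist();P=hmap(c);z=P[:,:,2];m=(z>s['eef_pos'][2]-.03)&(z<s['eef_pos'][2]+.03);cv2.imwrite('pics/w2.png',c['frame'][:,:,::-1])
b=silhouettes('pen_case','wrist')
for q in b:
  Q=P[q['mask']];Q=Q[~np.isnan(Q[:,0])];print(q['confidence'],q['bbox'],np.median(Q,0),cv2.minAreaRect((Q[:,:2]*1000).astype(np.float32)))
"
```

```text
clock: 6.1
eef_pos: [0.3965, -0.0033, 0.1599]
ee_rot: [0.007, -3.14, 0.0]
contact_force: [0.8, 0.6, -0.5]
width: 0.602
grasp_force: 55.0
clock: 6.7
eef_pos: [0.3932, -0.0897, 0.0944]
ee_rot: [0.007, -3.139, 0.0]
contact_force: [-0.6, 0.3, -2.2]
width: 0.607
grasp_force: 55.0
(np.float64(0.2496070943979341), np.float64(-0.9999968869107876)) [-0.17877945  0.27081409  0.32693098  2.26120634 -0.14555913  0.63080971
  1.83022611]
0.92 [452.6, 91.0, 187.4, 183.5] [0.38024712 0.08258311 0.02955862] ((395.77362060546875, 63.12580490112305), (135.45318603515625, 185.67640686035156), 16.03488540649414)
0.91 [258.9, 186.2, 121.3, 166.3] [ 0.38242009 -0.09020965  0.1052423 ] ((423.6182861328125, -89.60802459716797), (94.45841217041016, 135.85568237304688), 89.057373046875)
```

View pics/w2.png

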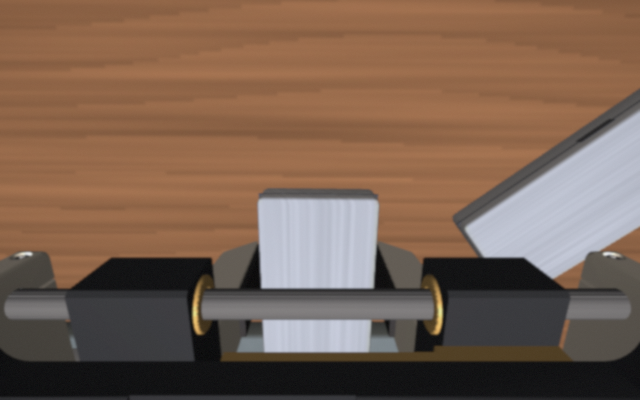

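```bash
python3 -m inch '[[-1,0,0,0.05,0],[-1,0,-0.01,0.007,0],[-1,-0.08,0,0,0],[-1,-0.1,0,0,0],[-1,0,0,0,0]]'; python3 -c "
from h import *
s,c=wrist();P=hmap(c);print(s['eef_pos'])
b=silhouettes('pen_case','wrist')
for q in b:
  if abs(q['bbox'][0]+q['bbox'][2]/2-318)<30:
    m=cv2.erode(q['mask'].astype(np.uint8),np.ones((9,9)))>0
    Q=P[m];Q=Q[~np.isnan(Q[:,0])&(abs(Q[:,2]-s['eef_pos'][2]-.011)<.01)];A=np.c_[Q[:,:2]-s['eef_pos'][:2],np.ones(len(Q))];print(len(Q),np.linalg.lstsq(A,Q[:,2],rcond=None)[0])
"
```

```text
clock: 7.3
eef_pos: [0.4531, -0.0925, 0.079]
ee_rot: [-0.009, 3.136, -0.001]
contact_force: [0.2, 0.4, -1.4]
width: 0.604
grasp_force: 55.0
[ 0.45309914 -0.09248425  0.07904586]
12213 [ 0.0144501  -0.00148768  0.0897871 ]
```

```bash
python3 -m inch '[[-1,-0.1,0,0.01,0],[-1,-0.1,0,0,0],[-1,-0.1,0,0,0],[-1,-0.07,0,0,0],[-1,-0.025,0,0,0],[-1,0,0,0,0],[-1,0,0,0,0]]'; python3 -m inch '[[-1,0,0,0.01,0],[-1,0,0,0.005,0],[-1,0,0,0.003,0],[-1,0,0,0,0],[-1,0,0,0,0]]'; python3 -c "
from h import *
s=observe();print(s['eef_pos'],s['contact_force'],s['wrist_torque'])"
```

```text
clock: 8.1
eef_pos: [0.565, -0.0922, 0.0746]
ee_rot: [0.006, -3.14, -0.0]
contact_force: [-0.3, 0.1, -3.2]
width: 0.601
grasp_force: 55.0
clock: 8.6
eef_pos: [0.5655, -0.0922, 0.0712]
ee_rot: [0.006, -3.141, -0.001]
contact_force: [-10.0, 1.7, 25.1]
width: 0.606
grasp_force: 55.0
[ 0.56545919 -0.09221811  0.0711623 ] [-10.04576749   1.73127166  25.06309483] [0.19957213 2.18007509 0.01933903]
```

```bash
python3 -m inch '[[-1,0,0,-0.003,0],[-1,-0.01,-0.006,0,0],[-1,-0.01,-0.006,0,0],[-1,-0.01,0,0,0],[-1,0,0,0,0],[-1,0,0,0,0]]'; python3 -m inch '[[0.38,0,0,0,0],[0.38,0,0,0,0],[0.38,0,0,0,0],[0.38,0,0,0,0]]' ; python3 -c "
from h import *
s,c=wrist();P=hmap(c);print(s['eef_pos'],s['width'])
b=silhouettes('pen_case','wrist')
for q in b:
  if abs(q['bbox'][0]+q['bbox'][2]/2-318)<30:
    Q=P[q['mask']];Q=Q[abs(Q[:,2]-.082)<.006];print(len(Q),np.percentile(Q,[0,1,50,99,100],axis=0),cv2.minAreaRect((Q[:,:2]*1000).astype(np.float32)))
cv2.imwrite('pics/w3.png',c['frame'][:,:,::-1])
"
```

```text
clock: 9.2
eef_pos: [0.5743, -0.0958, 0.0712]
ee_rot: [0.006, -3.141, -0.001]
contact_force: [-8.3, 2.0, 14.5]
width: 0.603
grasp_force: 55.0
clock: 9.6
eef_pos: [0.5755, -0.0956, 0.07]
ee_rot: [0.007, -3.141, -0.0]
contact_force: [0.4, 0.6, -0.2]
width: 0.697
grasp_force: 0.0
[ 0.57547267 -0.09563027  0.07000156] 0.6972049616098194
14328 [[ 0.53708052 -0.12439671  0.07601272]
 [ 0.53754943 -0.12296554  0.07809512]
 [ 0.56512377 -0.09622828  0.08206129]
 [ 0.61917018 -0.0694356   0.08345777]
 [ 0.62191423 -0.06808968  0.08450111]] ((579.5841674804688, -96.23908233642578), (55.97151565551758, 84.96737670898438), 89.68440246582031)
```

View pics/w3.png

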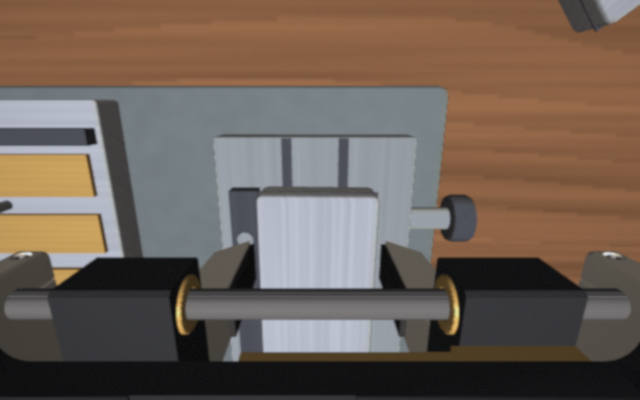

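The case lies on the table at about (318,260), beside the fence at (245,260), with its near end close to level with the fence's front end. I've opened the fingers to 64 mm and will use them to push it home.

```bash
python3 -m inch '[[0.38,0,-0.012,-0.005,0],[0.38,0,-0.006,0,0],[0.38,0,-0.004,0,0],[0.38,0,0,0,0],[0.38,0,0,0,0]]'; python3 -m inch '[[0.38,0,-0.004,0,0],[0.38,0,-0.004,0,0],[0.38,0,0,0,0],[0.38,0,0,0,0]]'
```

```text
clock: 10.2
eef_pos: [0.5757, -0.1007, 0.0717]
ee_rot: [0.008, -3.141, -0.003]
contact_force: [-0.2, 6.2, 2.1]
width: 0.688
grasp_force: 2.7
clock: 10.6
eef_pos: [0.5758, -0.1007, 0.0716]
ee_rot: [0.011, -3.141, -0.007]
contact_force: [-0.6, 11.8, 3.5]
width: 0.689
grasp_force: 5.7
```

```bash
python3 -m inch '[[0.38,0,0.014,0,0],[0.45,0,0.014,0,0],[0.45,0,0,-0.05,0],[0.45,0,0,-0.07,0],[0,0.1,0,0,0],[-1,0.11,0,0,0],[-1,0,-0.012,0.06,0],[-1,0,0,0.055,0]]' 20; python3 -m inch '[[-1,0,0,0,0],[-1,0,0,0,0],[-1,0,0,0,0],[-1,0,0,0,0]]'
```

```text
clock: 11.4
eef_pos: [0.5122, -0.1011, 0.0734]
ee_rot: [-0.005, 3.14, -0.001]
contact_force: [0.6, 0.1, 0.6]
width: 0.427
grasp_force: 0.0
clock: 11.8
eef_pos: [0.5133, -0.1002, 0.0738]
ee_rot: [-0.007, 3.14, -0.0]
contact_force: [-0.0, -0.1, 0.1]
width: 0.081
grasp_force: 0.0
```

```bash
python3 -m inch '[[-1,-0.02,0,0.005,0],[-1,-0.02,0,0,0],[-1,-0.015,0,0,0],[-1,-0.01,0,0,0],[-1,0,0,0,0]]'; python3 -m inch '[[-1,-0.006,0,0,0],[-1,-0.006,0,0,0],[-1,0,0,0,0],[-1,0,0,0,0]]'
```

```text
clock: 12.3
eef_pos: [0.5283, -0.0999, 0.0707]
ee_rot: [0.006, -3.134, -0.002]
contact_force: [-12.6, -0.0, 7.8]
width: 0.007
grasp_force: 6.2
clock: 12.7
eef_pos: [0.5283, -0.0999, 0.0702]
ee_rot: [0.005, -3.128, -0.003]
contact_force: [-22.8, 0.2, 14.9]
width: -0.0
grasp_force: 11.4
```

```bash
python3 -m inch '[[-1,0.02,0,0,0],[-1,0.06,0,-0.02,0],[-1,0.06,0,-0.12,0],[-1,0,0,-0.15,0],[-1,0,0,-0.15,0.05],[-1,0,0,0,0.05],[-1,0,0,0,0],[-1,0,0,0,0]]'
cat > d.py <<'E'
from h import *
s,c=wrist();P=hmap(c);z=P[:,:,2];print(s['clock'],s['eef_pos'],yawof(s),'j',np.round(s['joints'],2))
np.savez('w4.npz',**c)
x,y=P[:,:,0],P[:,:,1]
m=(abs(z-.082)<.005)&(abs(y+.0985)<.05)&(x<.64)&(x>.5)
Q=P[m];print('lid',m.sum(),cv2.minAreaRect((Q[:,:2]*1000).astype(np.float32)),Q[:,2].mean())
for q in np.arange(.53,.60,.01):
    k=m&(abs(x-q)<.003); f=(abs(z-.068)<.003)&(abs(x-q)<.003)&(y<-.11)&(y>-.16)
    if k.sum(): print(round(q,2),'lid y',np.round([y[k].min(),y[k].max()],4),'fence y',np.round([y[f].min(),y[f].max()],4) if f.sum() else '')
for q in np.arange(-.145,-.07,.006):
    k=(abs(y-q)<.003)&m; f=(abs(z-.068)<.003)&(abs(y-q)<.003)&(y<-.11)&(x<.63);t=(abs(z-.06)<.003)&(abs(y-q)<.003)
    print(round(q,3),'rear',np.round(x[k].min(),4) if k.sum() else '','fence front',np.round(x[f].min(),4) if f.sum() else '','table front',np.round(x[t].min(),4) if t.sum() else '')
cv2.imwrite('pics/w4.png',c['frame'][:,:,::-1])
E
python3 d.py
```

```text
clock: 13.5
eef_pos: [0.4934, -0.0999, 0.2028]
ee_rot: [-0.074, -3.139, -0.0]
contact_force: [-1.0, 0.2, 0.1]
width: 0.009
grasp_force: 0.0
13.5 [ 0.4933942  -0.09992631  0.20276735] (np.float64(-2.694841708611129), np.float64(-0.9999992192251252)) j [-0.21  0.26  0.38  1.92 -0.12  0.98  1.75]
lid 224 ((588.9910278320312, -96.10882568359375), (101.59790802001953, 54.67787170410156), 1.0383468866348267) 0.08151565878714419
0.54 lid y [-0.1243 -0.0696] fence y [-0.1391 -0.11  ]
-0.145 rear  fence front  table front 0.5134
-0.139 rear  fence front 0.5386 table front 0.5136
-0.133 rear  fence front 0.5385 table front 0.5135
-0.127 rear 0.5397 fence front 0.5383 table front 0.5132
-0.121 rear 0.5387 fence front 0.5382 table front 0.5133
-0.115 rear 0.6345 fence front 0.5384 table front 0.5135
-0.109 rear 0.6144 fence front 0.5381 table front 0.5132
-0.103 rear 0.6144 fence front  table front 0.5134
-0.097 rear  fence front  table front 0.5133
-0.091 rear  fence front  table front 0.5133
-0.085 rear 0.538 fence front  table front 0.5137
-0.079 rear 0.5379 fence front  table front 0.5132
-0.073 rear 0.538 fence front  table front 0.5132
```

View pics/w4.png

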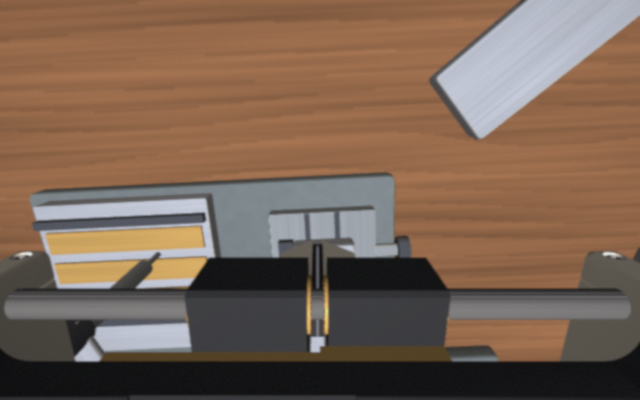

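Wrist measurement: table front is at 0.5133, fence front at 0.5384 and the case's near end at 0.538. That puts the case home against the stop, with the engraver origin x at 0.648. Next I rise, turn the gripper 90° and go over the lever.

```bash
python3 -m inch '[[-1,0,0,-0.07,0.24],[-1,0,0,-0.07,0.24],[-1,0,0,-0.06,0.24],[-1,0,0,0,0.24],[-1,0,0,0,0.24],[-1,0,0,0,0.24],[-1,0,0,0,0.24],[-1,0,0,0,0.24]]'; python3 -m inch '[[-1,0,0,0,0.24],[-1,0,0,0,0.24],[-1,0,0,0,0.24],[-1,0,0,0,0.24],[-1,0,0,0,0],[-1,0,0,0,0]]'; python3 -c "
from h import *
s=observe();print(yawof(s),s['joints'])
c=camera('side');cv2.imwrite('pics/s2.png',cv2.resize(c['frame'][180:330,300:500,::-1],None,fx=4,fy=4,interpolation=cv2.INTER_CUBIC))
np.savez('s2.npz',**c)
for o in ['lever_grip','lever_pivot']:
  for b in spot_point(o,'side'): r,q=b['point'];print(o,b['confidence'],r,q,c['range_z'][int(r),int(q)],unproj(c,r,q))
c=camera('top');np.savez('top2.npz',**c)
P=hmap(c);x,y,z=P[:,:,0],P[:,:,1],P[:,:,2]
m=(abs(z-.082)<.005)&(abs(y+.098)<.04)&(x>.52)&(x<.62);Q=P[m];print('lid',m.sum(),cv2.minAreaRect((Q[:,:2]*1000).astype(np.float32)))
"
```

```text
clock: 14.35
eef_pos: [0.4932, -0.1001, 0.2622]
ee_rot: [-1.584, -2.71, 0.003]
contact_force: [-0.8, 0.7, 0.3]
width: 0.003
grasp_force: 0.0
clock: 14.95
eef_pos: [0.4934, -0.1001, 0.2628]
ee_rot: [-2.2, -2.241, 0.002]
contact_force: [0.7, -0.2, -0.2]
width: 0.006
grasp_force: 0.0
(np.float64(-88.92413530934788), np.float64(-0.9999984276238602)) [-0.42888949  0.21922124  0.64190766  1.84654545 -0.14408936  1.12416454
  0.28302155]
lever_grip 0.52 215.3 385.3 1.1394683 [0.64320849 0.00217585 0.19219969]
lever_pivot 0.89 245.8 392.7 1.0383193 [ 0.64381352 -0.1206301   0.18413363]
lid 443 ((579.0264892578125, -98.31086730957031), (56.3214225769043, 81.03382873535156), 89.40788269042969)
```

View pics/s2.png

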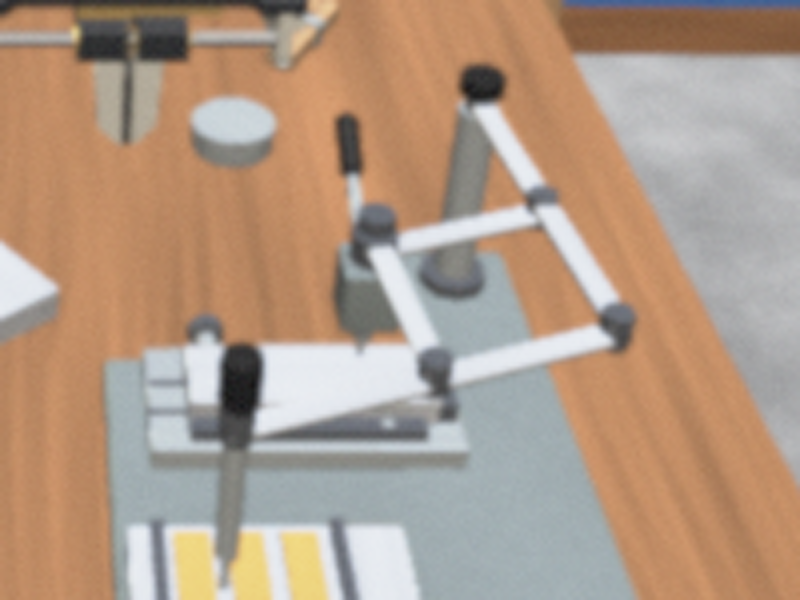

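The crop shows the case flat against the fence (310,425), with its far end at the stop (445,405). The diamond is at (360,345) above the lid and the lever grip at (347,145) is raised. Moving over the grip.

```bash
python3 -m inch '[[-1,0.1,0,0,0],[-1,0.12,0,0,0],[-1,0.113,0.03,0,0],[-1,0,0.12,0,0],[-1,0,0.12,0,0],[-1,0,0.12,0,0],[-1,0,0.09,0,0],[-1,0,0,0,0]]'; python3 -c "
from h import *
s=observe();print(yawof(s),s['joints'])"
```

```text
clock: 15.95
eef_pos: [0.6388, 0.0021, 0.2625]
ee_rot: [2.202, 2.239, -0.001]
contact_force: [-0.2, 0.7, -0.4]
width: 0.006
grasp_force: 0.0
(np.float64(-89.04063920557293), np.float64(-0.9999992824216806)) [-0.46468813  0.46711144  0.57812522  1.51862912 -0.262515    1.23408044
  0.16806353]
```

```bash
python3 -m inch '[[-1,0,0,0.08,0],[-1,0,0,0.07,0],[-1,0,0,0.02,0],[-1,0,0,0.015,0],[-1,0,0,0.015,0],[-1,0,0,0.015,0]]'; python3 -m inch '[[-1,0,0,0.015,0],[-1,0,0,0.015,0],[-1,0,0,0.015,0],[-1,0,0,0.015,0],[-1,0,0,0.015,0],[-1,0,0,0.015,0],[-1,0,0,0.015,0],[-1,0,0,0.015,0]]'
```

```text
clock: 16.55
eef_pos: [0.6367, 0.0018, 0.1998]
ee_rot: [2.204, 2.237, 0.002]
contact_force: [0.3, -0.6, 0.4]
width: 0.003
grasp_force: 0.0
clock: 17.35
eef_pos: [0.6362, 0.002, 0.1627]
ee_rot: [-2.205, -2.238, 0.0]
contact_force: [-2.3, 1.7, 3.5]
width: 0.004
grasp_force: 1.5
```

```bash
python3 -m inch '[[-1,0,0,0.01,0],[-1,0,0,0.01,0],[-1,0,0,0.01,0],[-1,0,0,0.01,0],[-1,0,0,0.01,0],[-1,0,0,0.01,0],[-1,0,0,0.007,0],[-1,0,0,0,0]]'; python3 -m inch '[[-1,0,0,0.005,0],[-1,0,0,0.005,0],[-1,0,0,0,0],[-1,0,0,0,0]]'
```

```text
clock: 18.15
eef_pos: [0.6362, 0.0015, 0.1427]
ee_rot: [2.205, 2.237, -0.001]
contact_force: [-1.7, -0.9, 0.7]
width: 0.002
grasp_force: 0.6
clock: 18.55
eef_pos: [0.6363, 0.0015, 0.14]
ee_rot: [2.205, 2.237, -0.0]
contact_force: [-1.5, -0.8, 0.8]
width: 0.006
grasp_force: 0.9
```

```bash
python3 -m inch '[[-1,0,0,0.006,0],[-1,0,0,0.006,0],[-1,0,0,0,0],[-1,0,0,0,0]]'; python3 -m inch '[[-1,0,0,0.006,0],[-1,0,0,0,0],[-1,0,0,0,0]]'; python3 -c "
from h import *
c=camera('side');cv2.imwrite('pics/s3.png',cv2.resize(c['frame'][180:330,300:500,::-1],None,fx=4,fy=4,interpolation=cv2.INTER_CUBIC))"
```

```text
clock: 18.95
eef_pos: [0.6363, 0.0018, 0.1363]
ee_rot: [2.205, 2.238, 0.0]
contact_force: [-2.1, -1.7, 1.2]
width: 0.006
grasp_force: 1.0
clock: 19.25
eef_pos: [0.6363, 0.0019, 0.1346]
ee_rot: [-2.205, -2.238, -0.0]
contact_force: [-1.1, -2.1, 1.7]
width: 0.006
grasp_force: 1.1
```

View pics/s3.png

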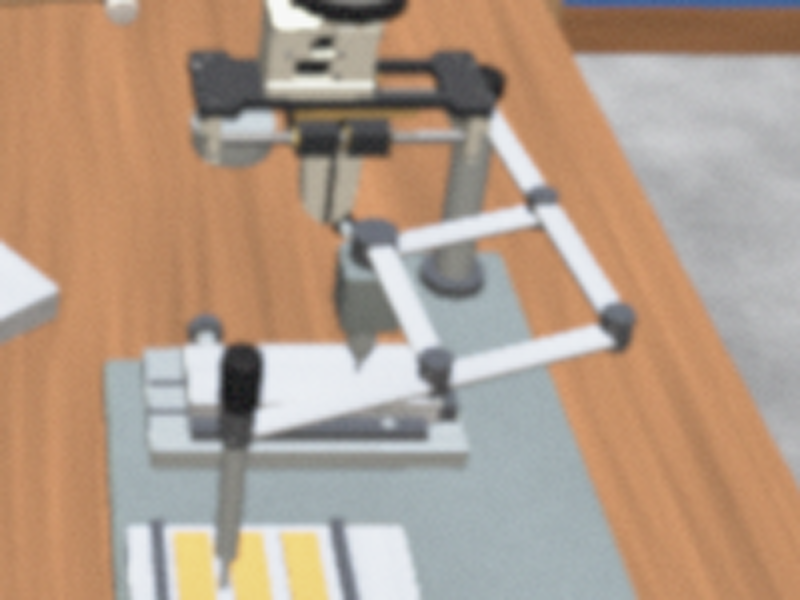

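The lever is under the fingers at about (345,220), and the diamond's tip has come down to the lid at about (360,367). I'll continue to the hard stop.

```bash
python3 -m inch '[[-1,0,0,0.006,0],[-1,0,0,0.006,0],[-1,0,0,0,0],[-1,0,0,0,0]]'; python3 -m inch '[[-1,0,0,0.006,0],[-1,0,0,0,0],[-1,0,0,0,0]]'
```

```text
clock: 19.7
eef_pos: [0.6362, 0.002, 0.1308]
ee_rot: [-2.205, -2.238, 0.0]
contact_force: [-1.2, -2.4, 1.4]
width: 0.005
grasp_force: 1.1
clock: 20.0
eef_pos: [0.6362, 0.0019, 0.1291]
ee_rot: [-2.205, -2.238, 0.0]
contact_force: [-2.3, -2.4, 1.5]
width: 0.003
grasp_force: 1.4
```

The sideways force suggests I'm on the grip's flank. I'll lift, centre over the grip and press again.

```bash
python3 -m inch '[[-1,0,0,-0.04,0],[-1,0,0,-0.06,0],[-1,0,0.03,0,0],[-1,0,0,0.04,0],[-1,0,0,0.01,0],[-1,0,0,0,0]]'; python3 -m inch '[[-1,0,0,0.008,0],[-1,0,0,0.008,0],[-1,0,0,0,0],[-1,0,0,0,0]]'
```

```text
clock: 20.6
eef_pos: [0.644, 0.0022, 0.1423]
ee_rot: [-2.203, -2.236, 0.004]
contact_force: [-0.3, 0.7, 0.2]
width: 0.005
grasp_force: 0.0
clock: 21.0
eef_pos: [0.6452, 0.0019, 0.1394]
ee_rot: [-2.205, -2.238, 0.0]
contact_force: [0.2, 1.0, 1.1]
width: 0.006
grasp_force: 0.0
```

```bash
python3 -m inch '[[-1,0,0,0.008,0],[-1,0,0,0.005,0],[-1,0,0,0,0],[-1,0,0,0,0]]'; python3 -m inch '[[-1,0,0,0.008,0],[-1,0,0,0,0],[-1,0,0,0,0]]'
```

```text
clock: 21.4
eef_pos: [0.6452, 0.002, 0.1355]
ee_rot: [-2.205, -2.238, 0.0]
contact_force: [0.1, 0.7, 0.3]
width: 0.003
grasp_force: 0.0
clock: 21.7
eef_pos: [0.6457, 0.0019, 0.1341]
ee_rot: [2.205, 2.237, 0.002]
contact_force: [-2.0, -0.7, 8.2]
width: 0.005
grasp_force: 4.3
```

```bash
python3 -m inch '[[-1,0,0,0.005,0],[-1,0,0,0.005,0],[-1,0,0,0,0],[-1,0,0,0,0]]'
```

```text
clock: 22.1
eef_pos: [0.646, 0.0018, 0.1331]
ee_rot: [2.205, 2.237, 0.004]
contact_force: [-9.2, 0.9, 25.3]
width: 0.006
grasp_force: 12.8
```

25 N with no more travel, at the predicted height: the lever is against its lower stop. Retreating and checking.

```bash
python3 -m inch '[[-1,0,0,-0.02,0],[-1,0,0,-0.06,0],[-1,0,0,-0.12,0],[-1,0,0,-0.14,0],[-1,0,0,-0.12,0],[-1,0.1,-0.1,0,0],[-1,0.1,-0.12,0,0],[-1,0.1,-0.12,0,0]]'; python3 -m inch '[[-1,0.1,-0.12,0,0],[-1,0.1,-0.12,0,0],[-1,0,0,0,0],[-1,0,0,0,0]]'
python3 - <<'E'
from h import *
c=camera('side');cv2.imwrite('pics/s4.png',cv2.resize(c['frame'][190:310,320:460,::-1],None,fx=5,fy=5,interpolation=cv2.INTER_CUBIC))
P=hmap(c)
for o in ['lever_grip','lever_pivot']:
  for b in spot_point(o,'side'): r,q=b['point'];print(o,b['confidence'],r,q,P[int(r),int(q)])
c=camera('top');P=hmap(c);x,y,z=P[:,:,0],P[:,:,1],P[:,:,2]
m=(abs(z-.082)<.005)&(abs(y+.098)<.04)&(x>.52)&(x<.62);Q=P[m];print('lid',m.sum(),cv2.minAreaRect((Q[:,:2]*1000).astype(np.float32)))
f=(abs(x-.6484)<.012)&(z>.09)&(y>-.07)&(y<.06)
for q in np.arange(-.06,.05,.01):
    k=f&(abs(y-q)<.005)
    if k.sum(): print(round(q,3),z[k].max(),x[k].mean())
E
```

```text
clock: 22.9
eef_pos: [0.5408, 0.0912, 0.2681]
ee_rot: [2.205, 2.237, 0.001]
contact_force: [0.3, 0.7, 0.8]
width: -0.0
grasp_force: 0.0
clock: 23.3
eef_pos: [0.4684, 0.1504, 0.2684]
ee_rot: [-2.202, -2.241, -0.002]
contact_force: [0.4, 0.0, -0.5]
width: 0.002
grasp_force: 0.0
lever_grip 0.48 236.6 382.4 [ 0.63944047 -0.00367332  0.12944447]
lever_pivot 0.66 245.1 394.2 [ 0.64563835 -0.12498019  0.18977511]
lid 448 ((580.1008911132812, -98.1646728515625), (56.658206939697266, 78.76318359375), 88.42144012451172)
-0.06 0.1540879639686665 0.6480840308607938
-0.05 0.14733913745336594 0.6483693209497009
-0.04 0.14810083100960902 0.6489835353236345
-0.03 0.14313167684056602 0.6485674205618316
-0.02 0.1400141088876105 0.6485193323677823
-0.01 0.13876760076144642 0.6479829712913729
0.0 0.13685087398832324 0.6473600341968551
0.01 0.13203229373710357 0.6482250554632306
0.02 0.1290917221212704 0.64783136875124
0.03 0.12343444178248339 0.6480524980814484
```

View pics/s4.png

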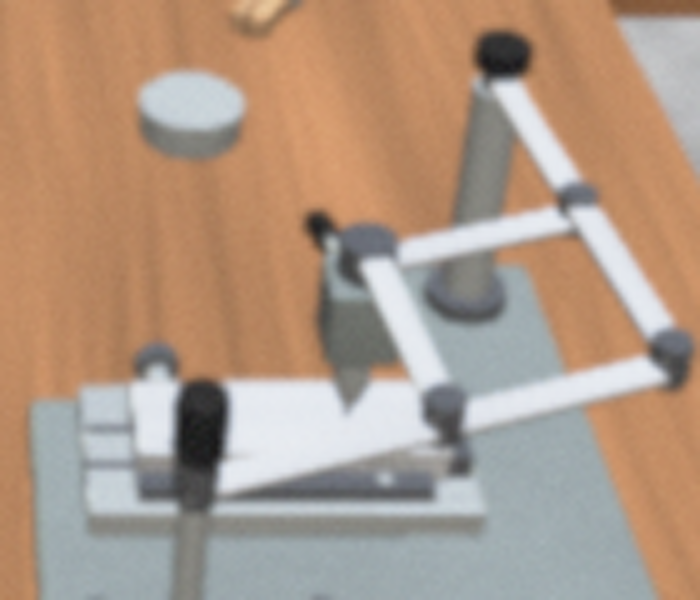

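The view shows the lever down at (320,225), the diamond resting on the lid at (348,410), and the case still against the fence and stop. The lever's measured slope matches fully lowered, and the lid's position is unchanged.

```bash
python3 -c "
from workcell import *
print(sign_off())"
```

```text
the job is handed in; nothing more can be done
None
```

I handed the job in at about 23 s: the pen case lies lid up, home against fence and stop, with the lift lever fully down and the diamond resting on the lid; no verdict came back.

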